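# Hang the caddy on the bracket pin until its safety latch snaps

## Robot

A 6-joint arm with a two-finger parallel gripper is mounted at the origin on the work surface. World frame = base frame: x ahead of the robot, y to its left, z up, the work surface at z = 0. Lengths are in m, angles in degrees, forces in N, time in s.
With the tool pointing down it reaches from about 0.4 to 0.825 m from the base axis. Payload 7 kg.
Tool frame: the origin (TCP) lies on the centre line of the jaws, within the pads' length; the fingertips stand 14 mm ahead of it and the grasp point (between the pads) lies 5 mm behind it; z points along the fingers, x is the direction in which the jaws open and shut, and the axes are right-handed (so a half turn about z gives the same grasp; the last joint's range is limited). The gripper opens to 88 mm and grips with 3 to 60 N. Pads are 19 mm wide; open, the fingers measure 130 mm over their backs; the gripper's body (78 mm by 193 mm) begins 47 mm behind the grasp point.
Start: joints at [88.47, 20.546, 0.682, 0, -70.136, -16.507], TCP at [0.209, 0.642, 0.241] pointing down, gripper open.
Joint ranges: [-176.03, 176.03], [-82.01, 121.73], [-58.28, 71.71], [-173.87, 95.51], [-174.79, -0.11], [-173.66, 173.66]. Speed limits (degrees/s): [136.94, 136.94, 172.46, 180, 180, 180].

## Interface

Orientations are given as [roll, pitch, yaw] about the fixed x, y, z axes, in that order (R = Rz(yaw) Ry(pitch) Rx(roll)).
In Python, from plant import * gives the robot as it stands.
- The arm moves only by the shell command python3 -m handwheel 'ROWS' [OPENING]. ROWS is JSON, a list of rows, each a list of 2 entries, a list of its own where there are three numbers: the shift along the tool's x, y, z each as a share of 0.2 m, from -1 to 1, then the turn, a rotation vector about the tool's x, y, z each as a share of 360 degrees, from -1 to 1. In form: [[[tx, ty, tz], [ax, ay, az]], ...]. A call has 1 to 5 rows; each row is the pose to reach, as a shift and turn from the pose commanded when the call began, along the tool's axes at that moment, turning the shorter way round; what a row does not reach only later rows make up. A row lasts 1/12 s, in which the tool goes at most 41.7 mm and 7.16 degrees, less where a joint would pass 70% of its speed; a pose out of reach is approached as far as the arm can. A call with a number of a shift or a turn outside -1 to 1 is refused whole. A call with a gripper value outside its range is refused whole. OPENING is the closure, from -1 (fully open) to 1 (shut), set as the call begins (- or left out, the last holds). The fingers move at their own pace and stop on an object; the grip force is fixed at half the most. Time passes only in rows, so rows that repeat a pose let the fingers close. It gives the time, the measured TCP pose, the force and the opening at its end, in the units of the state.
- get_obs(): the state, without advancing time (a new reading comes with each control period).
- snapshot(name): name is "scene" or "top"; returns a dict with "color" (480x640x3 uint8, red, green, blue), "z_map" (480x640 float32, m along the optical axis (not along the pixel's ray), 0 where there is no reading), "intrinsics" (3x3 intrinsics, pixels), "distortion" ([k1, k2, p1, p2, k3] as OpenCV has them; the pictures are not rectified), "rvec" (rotation vector, rad) and "tvec" (3), from world to camera coordinates, as OpenCV has them. Camera axes: x right, y down, z forward; pixel columns grow to the right and rows downward; lengths in m; the calibration is good to about 2 mm. A picture is of the moment at which its call begins.
- close_job(): hands the job in, once; it reports no verdict.
The state is a dict: "clock": time; "joint_pos": joint angles; "qvel": joint speeds; "tau": joint torques, N m; "tool_pos": TCP position; "orientation": TCP orientation; "force": force on the tool from outside, world axes, zero at the start; "moment": the same for the moment, N m; "opening": finger opening in m.
Only numpy, scipy, OpenCV 4.12 (cv2) and the standard library are available. Lean on these libraries where they do the work, as an engineer would, in place of code of your own. Each camera call takes 0.05 s, during which the arm holds its last target. There are 200 camera calls.

## Task

Take the green caddy out of the drip tray by its black hook grip, hold it with its back to the pipe boxing, and press its hook straight down over the bracket's pin until the brass safety latch springs shut beneath the pin. Then give it one light upward tug against the shut latch, about half a kilo, to prove that it holds, and let go with the caddy hanging upright on the pin, its feet against the boxing. The bracket is only screwed to thin ply and its pin may sit anywhere in its adjustment slots, so feel your way and never load it with more than about 2 kg; leave the other things where they stand.

Things in the scene. Friction and masses are not known exactly. Their poses are not given: they have to be found in the camera images.
- caddy: Green open-topped caddy, 0.32 to 0.53 kg, steel hook on its back, standing upright in the tray. Origin: centre of the tub's underside; z up, +x out of its BACK (hook side). Tub 56 (x) x 130 (y) x 75 mm (z). Two stand-off feet at y = +-52 (14 wide, z 0 to 30) reach back to x = 80. Centre of mass about 10 to 20 mm in front (-x) of the grip: hold the grip with about 60 N or more.
- hook_seat (a point): On the caddy at (50, 0, 105) mm, axes as the caddy's: where the pin's centre lies when home, touching the crown. The hook is a 14 mm thick plate in the x-z plane; its mouth faces down. From this point, mm: spine x -22 to -12, z -85 to 10; crown z 6 to 18; nose x 10 to 19, down to z -29, with a flared tip on to z -40. The latch bars the mouth.
- hook_grip (a point): On the caddy at (44, 0, 151) mm: centre of the black grip on top of the hook, 36 (x) x 14 (y) x 52 mm (z). Take it from above, fingers closing along the caddy's y. Fingertips may straddle the plate down to 23 mm below this point and still clear the bracket.
- heel (a point): Midway between the back ends of the two stand-off feet, at (80, 0, 0) mm on the caddy; hanging, it lies 30 to 32 mm towards the boxing from the bracket's origin, at the boxing's face.
- latch (a joint): Sprung latch, rad: 0 shut, about 1.1 pushed in. Only the pin's push from below opens it, inwards and up: first touch about 36 mm below hook_seat. With the pin some 5 mm short of hook_seat it is past and the latch springs shut beneath it. Takes about 10 to 15 N, more than the caddy's weight. Shut, it never opens by pulling up: tongue meets pin after about 18 to 20 mm of lift from home.
- latch_hinge (a point): Latch hinge axis (along the caddy's y), at (-9, 0, -31) mm from hook_seat.
- tongue: The brass tongue of the latch, 20 mm long, 12 wide, 4 thick; origin on the latch hinge. Shut, it slopes 0.4 rad up from the hinge to the nose.
- bracket: Steel hanger bracket, 2 cheeks and a 12 mm pin along y. Origin midway between the cheeks at mid slot, 155 mm up, 32 mm off the boxing's face; z up, +x INTO the boxing; the caddy hangs with its axes along these. The pin is in line with this origin in x, but clamped anywhere from 7 mm below to 7 above it: its height is not reported. Cheeks: inner faces y = +-15, x from -14, z -24 to 12.
- boxing: Fixed plywood pipe boxing, 110 deep (x) x 460 wide (y) x 168 mm high, face to its -x; origin centre of its underside. The bracket is on the face at y = -50. A white U-bend pipe stands on its top at y = +20 to +180, x 0 to 45, up to 305 mm above the work surface.
- tray: Fixed grey ribbed drip tray, 340 (x) x 500 (y); rib tops 7 mm, rim 22 mm high; origin centre of its underside. The caddy stands in its -y half.
- spray: Closed spray bottle, 72 wide, 204 high, red head; origin at its underside. Leave alone.
- shaker: Stainless shaker, 74 wide, 168 high; origin at its underside. Leave alone.
- tub: Flip-top grey tub, 89 x 89 x 76 high; origin at its underside. Leave alone.
- brush: Wooden-backed shoe brush lying bristles down, 165 (x) x 52 x 46 high; origin at its underside. Leave alone.
- spatula: Blue silicone spatula lying along its x, about 250 x 50 x 12; origin below its middle. Leave alone.
- jar: Amber glass jar, 72 wide, 85 high, on the bench beyond the tray; origin at its underside. Leave alone.
Not all that is in view belongs to the job. Of the things that look like the caddy, the middle-sized one is meant.

How it is judged (in metres and radians):
On the way, in this order (a step that is already met when the one before it is completed fails the run):
1. the hook is down over the pin and its latch has sprung shut beneath it (x of hook_seat in the frame of bracket between -0.012 and 0.012 m and y of hook_seat in the frame of bracket between -0.01 and 0.01 m and z of hook_seat in the frame of bracket between -0.012 and 0.022 m and value of joint latch below 0.1 rad), for 0.1 s.
2. the hook is tugged up: the shut latch pulls on the pin with over 2.5 N (x of hook_seat in the frame of bracket between -0.012 and 0.012 m and y of hook_seat in the frame of bracket between -0.01 and 0.01 m and z of hook_seat in the frame of bracket between -0.012 and 0.034 m and value of joint latch below 0.1 rad and contact force between tongue and bracket above 2.5 N), for 0.1 s.
At the end, for the whole second after the job is handed in: The caddy hangs still (under 0.02 m/s, 0.1 rad/s) from the pin (over 1 N on the bracket), latch shut (under 0.10 rad), hook_seat within 12 mm of the bracket's origin in x and z, 10 mm in y, heel over 22 mm towards the boxing from it, tilt under 0.12 rad (x of hook_seat in the frame of bracket between -0.012 and 0.012 m and y of hook_seat in the frame of bracket between -0.01 and 0.01 m and z of hook_seat in the frame of bracket between -0.012 and 0.012 m and value of joint latch below 0.1 rad and angle between caddy's own z axis and vertical below 0.12 rad and contact force between caddy and bracket above 1 N and x of heel in the frame of bracket above 0.022 m and linear speed of caddy below 0.02 m/s and angular speed of caddy below 0.1 rad/s); the robot touches nothing.
It fails at once if with the caddy in hand, the bracket is loaded with more than 25 N (contact force between caddy and bracket above 25 N and contact force between the fingers and caddy above 2 N).
It fails at once if the robot leans on the bracket with more than 15 N (contact force between any of the arm, the fingers and bracket above 15 N).
It fails at once if the spray bottle, shaker, tub, brush, spatula or jar is shifted by more than 30 mm or tipped (distance of any of spray, shaker, tub, brush, spatula, jar from where it was at the start of the episode above 0.03 m or angle between any of spray, shaker, tub, brush, spatula, jar's own z axis and vertical above 0.3 rad).
It also fails if it takes over 72 s, if anything falls off the work surface, if the arm or the gripper's body presses on something with over 40 N, if the wrist force passes 120 N, or if a joint passes its speed limit or range.

## Working session

There is one attempt and no reset: what is moved stays moved. The work goes in short steps, Python scripts to look and compute and a shell command to move; the robot and the scene stay as the last step left them, time stands still between calls to the robot, and variables do not carry over. Pictures are saved under pics/ and viewed, about 8 in all and at most 12, crops included, and the job is handed in when it is done.

```bash
ls; mkdir -p pics
cat > h.py <<'E'
from plant import *
import numpy as np, cv2
from scipy.spatial.transform import Rotation as R
def cam(n):
    s=snapshot(n); s['R']=cv2.Rodrigues(np.array(s['rvec'],float))[0]; s['t']=np.array(s['tvec'],float).ravel(); return s
def cloud(s):
    K=np.array(s['intrinsics'],float);D=np.array(s['distortion'],float)
    v,u=np.mgrid[0:480,0:640]; p=np.stack([u.ravel(),v.ravel()],1).astype(np.float64)
    n=cv2.undistortPoints(p[:,None],K,D)[:,0]; z=s['z_map'].ravel().astype(float)
    X=np.c_[n*z[:,None],z]; W=(X-s['t'])@s['R']; W[z==0]=np.nan
    return W.reshape(480,640,3)
def save(n,im): cv2.imwrite('pics/'+n+'.png',im[:,:,::-1])
E
python3 - <<'E'
from h import *
o=get_obs(); print(o)
for n in ('scene','top'):
    s=cam(n); save(n+'0',s['color']); np.save(n+'0',cloud(s)); print(n, -s['R'].T@s['t'], s['R'][2], s['intrinsics'])
E
```

```text
pics
{'clock': 0.0, 'joint_pos': array([ 8.84699213e+01,  2.05927289e+01,  6.32982839e-01, -2.10538615e-02,
       -7.01366975e+01, -1.65066427e+01]), 'qvel': array([ 0.00750267,  0.11810413, -0.04384092,  0.02537221, -0.0397339 ,
       -0.0614911 ]), 'tau': array([ 1.23243894e-04, -5.82721746e+01,  2.93056011e+01,  6.99725524e+00,
        6.95747993e-03, -1.54233867e-04]), 'tool_pos': array([0.20887418, 0.64136381, 0.23959913]), 'orientation': array([-1.79991571e+02, -9.80926273e-02, -1.08043899e+02]), 'force': array([-0.08610044, -1.01322149, -0.58192658]), 'moment': array([ 0.00966038, -0.02720711, -0.02659986]), 'opening': 0.08775830846738156}
scene [1.0706009  0.37905181 0.93851259] [-0.52685803 -0.3234872  -0.78598769] [[448.91417204   0.         315.409892  ]
 [  0.         448.91417204 236.20633766]
 [  0.           0.           1.        ]]
top [0.41469576 0.01914893 1.2360073 ] [ 0.09196042  0.00695448 -0.99573838] [[507.26160719   0.         321.63202241]
 [  0.         507.26160719 235.59104761]
 [  0.           0.           1.        ]]
```

View pics/scene0.png

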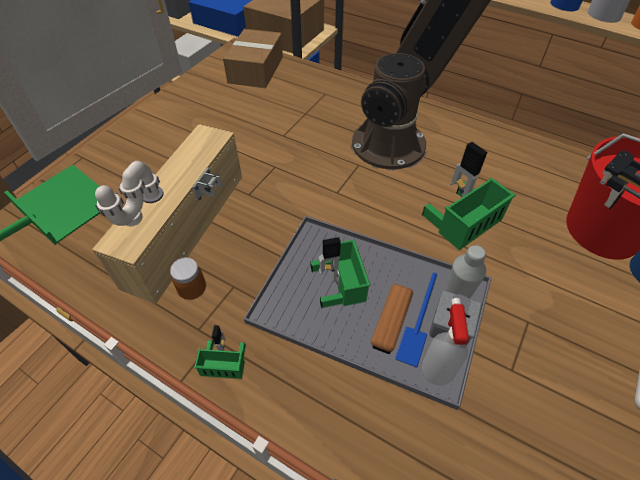

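View pics/top0.png

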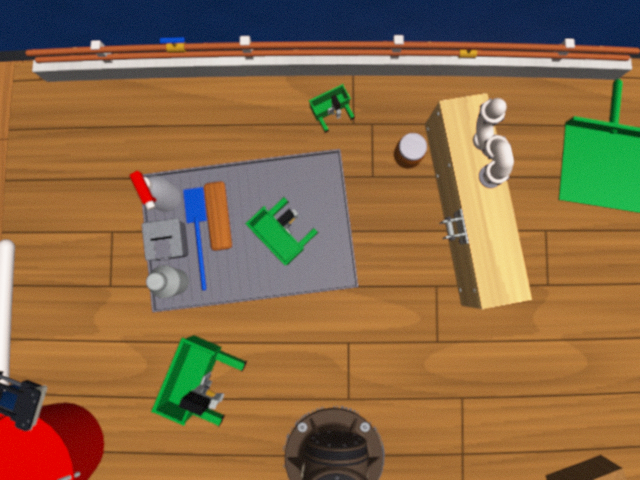

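Lookalikes: small caddy (scene 220,360 / top 332,105), tray caddy (345,270 / 285,225), large caddy (475,210 / 195,385). By description the middle-sized one, in the tray, is meant. I'll crop it and measure it along with the boxing.

```bash
cat > m.py <<'E'
from h import *
T=cv2.imread('pics/top0.png');S=cv2.imread('pics/scene0.png')
f=lambda im,u,v,w,h:cv2.resize(im[v:v+h,u:u+w],(400,300),interpolation=cv2.INTER_CUBIC)
cv2.imwrite('pics/crop1.png',np.vstack([np.hstack([f(T,235,180,100,75+15),f(T,420,190,80,60)]),np.hstack([f(S,300,225,100,90),f(S,180,150,60,45)])]))
for n,im in (('top',T),('scene',S)):
    W=np.load(n+'0.npy'); im=im[:,:,::-1].astype(int); x,y,z=W[...,0],W[...,1],W[...,2]
    g=(im[...,1]>im[...,0]*1.6)&(im[...,1]>im[...,2]*1.5)
    near=(slice(180,275),slice(235,335)) if n=='top' else (slice(225,315),slice(300,375))
    m=np.zeros_like(g);m[near]=True
    P=W[m&g&(z>0.0)]; rim=P[(P[:,2]>0.074)]
    print(n,'green n',len(P),'zmax pct',np.percentile(P[:,2],[2,50,90,98]))
    r=cv2.minAreaRect(rim[:,:2].astype(np.float32)*1000);print(' rim rect',r, 'z',np.median(rim[:,2]))
    ft=P[(P[:,2]>0.028)&(P[:,2]<0.045)];
    r=cv2.minAreaRect(P[:,:2].astype(np.float32)*1000);print(' all green rect',r)
    bk=m&(im.max(2)<60)&(z>0.12); B=W[bk]; 
    if len(B): 
        t=B[B[:,2]>np.percentile(B[:,2],60)-0.006];print(' black',len(B),np.percentile(B[:,2],[10,50,90,98]),'mean top',np.mean(t,0),cv2.minAreaRect(t[:,:2].astype(np.float32)*1000))
    bx=(z>0.158)&(z<0.176); Q=W[bx]; Q=Q[(Q[:,1]<-0.15)&(Q[:,1]>-0.6)]
    print(' boxing',len(Q),np.median(Q[:,2]),cv2.minAreaRect(Q[:,:2].astype(np.float32)*1000))
E
python3 m.py
```

```text
top green n 1763 zmax pct [0.00657091 0.01445845 0.08238927 0.0855576 ]
 rim rect ((522.826904296875, 136.31976318359375), (133.27394104003906, 60.280452728271484), 44.10444259643555) z 0.08215741545448849
 all green rect ((539.5418090820312, 118.81582641601562), (133.65650939941406, 108.36650848388672), 43.680625915527344)
 black 132 [0.15189665 0.18044843 0.18378084 0.18587544] mean top [0.55248495 0.10394392 0.18176574] ((552.987060546875, 103.82704162597656), (12.510759353637695, 31.249479293823242), 41.89958953857422)
 boxing 9507 0.16737038321562647 ((590.19873046875, -301.89111328125), (461.9564208984375, 157.2178497314453), 10.219731330871582)
scene green n 1790 zmax pct [0.00793344 0.0365861  0.0811636  0.0835379 ]
 rim rect ((533.8994140625, 128.7237548828125), (135.64019775390625, 79.92436981201172), 43.548484802246094) z 0.08129010031889913
 all green rect ((539.4352416992188, 112.84481048583984), (149.4956512451172, 110.57025146484375), 43.548484802246094)
 black 334 [0.13702847 0.16532744 0.18165421 0.18341316] mean top [0.55938753 0.10454026 0.17798355] ((556.5682373046875, 102.85971069335938), (19.147159576416016, 35.95991516113281), 41.45989990234375)
 boxing 6013 0.16763830537025814 ((591.5360717773438, -304.3237609863281), (462.9219970703125, 160.51034545898438), 10.455620765686035)
```

View pics/crop1.png

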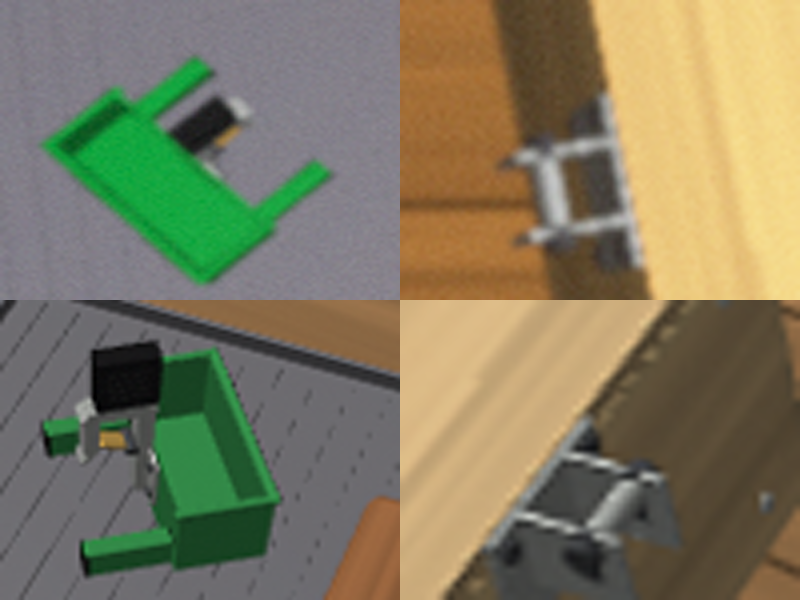

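Crops: the tray caddy has its black grip at crop (205,120), i.e. top px (286,216), with the feet and nose pointing up-right. The bracket's pin is at top px ~(450,227) and scene px ~(209,183). Now the exact face line, the pin and the caddy yaw.

```bash
cat > m2.py <<'E'
from h import *
def fit(n,W):
    x,y,z=W[...,0],W[...,1],W[...,2]
    a=np.radians(10.3); ex=np.array([np.sin(a),-np.cos(a)]); ey=np.array([np.cos(a),np.sin(a)])
    m=(abs(z-.168)<.006)&(y<-.15)&(y>-.5)&(x>.3)&(x<.9)
    q=np.c_[x[m],y[m]]; 
    ny,nx=q@ey,q@ex
    E=[]
    for b in np.arange(ny.min()+.02,ny.max()-.02,.01):
        s=nx[(ny>=b)&(ny<b+.01)]
        if len(s)>15: E.append((b+.005,s.min()))
    E=np.array(E);p=np.polyfit(E[:,0],E[:,1],1);r=E[:,1]-np.polyval(p,E[:,0]);k=abs(r)<.003;p=np.polyfit(E[k,0],E[k,1],1)
    yaw=10.3-np.degrees(np.arctan(p[0]))
    print(n,'face edge p',p,'std',np.std(r[k]),'yaw(y axis)?',yaw,'y ends',np.percentile(ny,[.1,99.9]),'mid',np.percentile(ny,[.1,99.9]).mean())
    # face plane
    f=(z>.03)&(z<.155)&(x>.3)&(x<.9); q=np.stack([x,y],-1)@np.stack([ex,ey],1); d=q[...,0]-np.polyval(p,q[...,1])
    k=f&(abs(d)<.008)&(q[...,1]>ny.min())&(q[...,1]<ny.max()); print('   face pts',k.sum(),'median d',np.median(d[k]) if k.any() else None)
    b=(d<-.010)&(d>-.06)&(z>.11)&(z<.2)&(abs(q[...,1]-(ny.min()+.18))<.05)
    v,u=np.where(b); print('   bracket pts',b.sum())
    Q=np.c_[d[b],q[...,1][b]-(ny.min()+.181),z[b]]*1000
    np.save('br_'+n,np.c_[u,v,Q])
    for l in range(-30,30,5):
        s=Q[(Q[:,1]>=l)&(Q[:,1]<l+5)]
        if len(s): i=np.argsort(-s[:,2])[:4]; print('   y',l,len(s),np.round(s[i],1).tolist())
for n in ('top','scene'): fit(n,np.load(n+'0.npy'))
E
python3 m2.py
```

```text
top face edge p [0.03467118 0.34667273] std 0.0008912369428312125 yaw(y axis)? 8.31428316642751 y ends [0.29644514 0.75504646] mid 0.5257458018048714
   face pts 1916 median d 0.0025753613282736565
   bracket pts 197
   y -30 1 [[-21.4, -25.1, 166.7]]
   y -25 18 [[-23.3, -20.6, 168.7], [-21.0, -21.0, 167.9], [-30.1, -23.6, 167.6], [-27.8, -23.9, 166.9]]
   y -20 39 [[-14.6, -18.1, 170.5], [-31.6, -17.0, 169.4], [-36.1, -18.3, 168.9], [-22.6, -16.4, 168.8]]
   y -15 12 [[-30.5, -14.8, 166.4], [-23.3, -11.7, 166.3], [-21.1, -14.1, 164.6], [-23.2, -13.7, 164.4]]
   y -10 14 [[-26.8, -6.8, 166.2], [-24.5, -9.1, 164.0], [-21.8, -7.4, 163.2], [-23.9, -7.0, 163.1]]
   y -5 13 [[-23.6, -0.9, 166.3], [-26.1, -2.6, 166.0], [-28.2, -2.2, 165.9], [-26.1, -4.6, 164.8]]
   y 0 13 [[-30.1, 0.3, 166.7], [-22.7, 3.4, 165.5], [-29.0, 4.6, 165.3], [-27.1, 2.1, 164.7]]
   y 5 14 [[-27.2, 8.1, 169.1], [-24.4, 7.9, 166.5], [-24.4, 5.9, 165.1], [-28.6, 6.7, 164.9]]
   y 10 15 [[-17.8, 14.8, 171.4], [-28.1, 12.8, 167.2], [-25.2, 14.6, 165.7], [-25.5, 12.6, 165.6]]
   y 15 41 [[-36.8, 16.3, 169.6], [-19.4, 
[... 797 characters left out ...]
 -7.0, 163.0]]
   y -5 6 [[-26.3, -2.8, 165.0], [-21.6, -0.2, 162.5], [-28.5, -2.9, 162.3], [-21.9, -4.4, 162.1]]
   y 0 9 [[-26.7, 2.3, 166.4], [-26.8, 3.4, 164.1], [-29.1, 2.5, 164.1], [-24.2, 3.9, 163.7]]
   y 5 8 [[-28.4, 6.2, 163.8], [-27.3, 9.4, 163.0], [-25.4, 6.2, 162.8], [-22.3, 6.2, 161.7]]
   y 10 5 [[-30.2, 13.8, 164.7], [-25.9, 11.3, 164.3], [-24.8, 14.6, 163.6], [-22.4, 10.7, 162.6]]
   y 15 25 [[-16.8, 18.2, 167.6], [-23.0, 19.4, 167.5], [-20.4, 19.9, 167.0], [-24.9, 18.2, 166.9]]
   y 20 78 [[-13.0, 20.8, 168.8], [-32.2, 20.7, 168.4], [-10.2, 21.0, 168.0], [-29.5, 21.0, 167.8]]
   y 25 19 [[-27.2, 27.2, 166.0], [-29.8, 27.7, 163.9], [-27.4, 28.4, 163.7], [-23.3, 26.1, 163.6]]
```

```bash
cat > m3.py <<'E'
from h import *
def ray(s,uv):
    n=cv2.undistortPoints(np.array(uv,float).reshape(-1,1,2),np.array(s['intrinsics'],float),np.array(s['distortion'],float))[:,0]
    d=np.c_[n,np.ones(len(n))]@s['R']; return -s['R'].T@s['t'],d/np.linalg.norm(d,axis=1)[:,None]
def onz(s,uv,z):
    c,d=ray(s,uv); return c+d*((z-c[2])/d[:,2])[:,None]
def tri(ss,uvs):
    A=0;b=0
    for s,uv in zip(ss,uvs):
        c,d=ray(s,[uv]);P=np.eye(3)-np.outer(d[0],d[0]);A=A+P;b=b+P@c
    X=np.linalg.solve(A,b); return X
E
python3 - <<'E'
from m3 import *
ss={n:cam(n) for n in('top','scene')}
X=tri([ss['top'],ss['scene']],[(450.6,227.4),(212.6,180)]);print('pin tri',X, [cv2.projectPoints(X,np.array(s['rvec'],float),np.array(s['tvec'],float),np.array(s['intrinsics'],float),np.array(s['distortion'],float))[0].ravel() for s in ss.values()])
for n in ss:
    s=ss[n];W=np.load(n+'0.npy');x,y,z=np.moveaxis(W,2,0)
    e=np.array([np.sin(np.radians(9.5)),-np.cos(np.radians(9.5))]);d=x*e[0]+y*e[1]
    # face plane
    m=(z>.03)&(z<.15)&(x>.34)&(x<.78)&(abs(d-.355)<.03); P=W[m]
    for _ in range(15):
        c=P.mean(0) if _==0 else P[k].mean(0); Q=P if _==0 else P[k]
        nn=np.linalg.svd(Q-c,full_matrices=False)[2][2]; r=(P-c)@nn; k=abs(r)<max(.0025,.015*.75**_)
    if nn[1]>0: nn=-nn
    print(n,'face n',nn,'yaw',np.degrees(np.arctan2(nn[1],nn[0])),'c',c,k.sum(),'pin dist to face',(c-X)@nn)
    # top by colour/depth
    im=s['color'].astype(int); g=(abs(z-.168)<.008)&(im[...,0]>170)&(im[...,2]<im[...,0]-40)&(y<-.15)&(x>.2)&(x<.9)
    g=cv2.morphologyEx(g.astype(np.uint8),cv2.MORPH_OPEN,np.ones((3,3)))
    c=max(cv2.findContours(g,0,1)[0],key=cv2.contourArea)[:,0].astype(float)
    Tp=onz(s,c,.168)[:,:2]
    ey=np.array([np.cos(np.radians(9.8)),np.sin(np.radians(9.8))]);ex=np.array([ey[1],-ey[0]])
    a,b=Tp@ey,Tp@ex
    k=(b<np.median(b[b<b.mean()])+.004)&(a>a.min()+.03)&(a<a.max()-.03)
    for _ in range(6):
        p=np.polyfit(a[k],b[k],1);k=(abs(b-np.polyval(p,a))<.003)&(a>a.min()+.03)&(a<a.max()-.03)
    print('  top edge yaw of x',-90+9.8-np.degrees(np.arctan(p[0])),'n',k.sum(),'pin dist',np.polyval(p,X[:2]@ey)-X[:2]@ex,'ends',a.min(),a.max(),'pin from mid',X[:2]@ey-(a.min()+a.max())/2)
E
```

```text
pin tri [ 0.52967258 -0.24766424  0.16460142] [array([450.1809768 , 227.68941743]), array([212.15695222, 179.94326201])]
top face n [ 0.17390049 -0.98474056 -0.0066815 ] yaw -79.98509462394216 c [ 0.57088861 -0.27245608  0.09170068] 2338 pin dist to face 0.032068101792448116
  top edge yaw of x -80.21534002001556 n 181 pin dist 0.032236741998924456 ends 0.29965911386116284 0.7594255032595058 pin from mid -0.0497535755407133
scene face n [ 0.17498371 -0.98456848  0.00236895] yaw -79.92226141864643 c [ 0.59918867 -0.27005693  0.09029926] 3286 pin dist to face 0.0340353036603749
  top edge yaw of x -79.96619029269714 n 116 pin dist 0.03561885812154725 ends 0.3022143938418641 0.7620884470899241 pin from mid -0.05236268744627309
```

```bash
cat > g.py <<'E'
from h import *
import sys
def goal(pos,yaw,o=None,pitch=0):
    o=o or get_obs(); Rc=R.from_euler('xyz',o['orientation'],degrees=True); p=np.array(o['tool_pos'])
    Rt=R.from_euler('xyz',[180,pitch,yaw],degrees=True)
    s=Rc.inv().apply(np.array(pos)-p)/.2; t=(Rc.inv()*Rt).as_rotvec(degrees=True)/360
    print('t',round(o['clock'],2),'pos',p.round(4),'ori',np.round(o['orientation'],2),'F',np.round(o['force'],2),'M',np.round(o['moment'],2),'open',round(o['opening'],4)); print('shift',s.round(3),'turn',t.round(4))
if __name__=='__main__': a=list(map(float,sys.argv[1:])); goal(a[:3],a[3])
E
python3 -m handwheel '[[[0,0,-0.3],[0,0,0]],[[0,0,-0.6],[0,0,0]],[[0,0,-0.6],[0,0,0]],[[0,0,-0.6],[0,0,0]]]' -1; python3 g.py 0.5528 0.1042 0.30 -136.3
```

```text
clock: 0.53
tool_pos: [0.2103, 0.6439, 0.3699]
orientation: [180.0, 0.7, -108.0]
force: [1.1, 0.7, 0.9]
opening: 0.0876
t 0.53 pos [0.2103 0.6439 0.3699] ori [ 179.99    0.71 -108.02] F [1.13 0.66 0.85] M [ 0.   -0.08  0.04] open 0.0876
shift [ 2.04  -2.463  0.324] turn [0.0005 0.0019 0.0785]
```

```bash
A='[[[0.65,-0.8,0],[0,0,0]],[[0.65,-0.8,0],[0,0,0]],[[0.65,-0.8,0],[0,0,0]],[[0.65,-0.8,0],[0,0,0]],[[0.65,-0.8,0],[0,0,0]]]'; true
python3 -m handwheel '[[[0.65,-0.8,0],[0,0,0]],[[0.65,-0.8,0],[0,0,0]],[[0.65,-0.8,0],[0,0,0]],[[0.65,-0.8,0],[0,0,0]],[[0.65,-0.8,0],[0,0,0]]]'
python3 -m handwheel '[[[0.65,-0.8,0],[0,0,0]],[[0.65,-0.8,0],[0,0,0]],[[0.65,-0.8,0],[0,0,0]],[[0.65,-0.8,0],[0,0,0]],[[0.65,-0.8,0],[0,0,0]]]'
python3 -m handwheel '[[[0.65,-0.8,0],[0,0,0]],[[0.65,-0.8,0],[0,0,0]],[[0.65,-0.8,0],[0,0,0]],[[0.65,-0.8,0],[0,0,0]],[[0.65,-0.8,0],[0,0,0]]]'; python3 g.py 0.5528 0.1042 0.30 -136.3
```

```text
clock: 0.95
tool_pos: [0.3215, 0.4667, 0.3605]
orientation: [180.0, 0.0, -108.0]
force: [0.6, 1.7, 0.5]
opening: 0.0878
clock: 1.37
tool_pos: [0.4333, 0.2934, 0.3608]
orientation: [-180.0, 0.0, -108.0]
force: [1.6, 1.1, 0.2]
opening: 0.088
clock: 1.78
tool_pos: [0.5453, 0.1202, 0.3607]
orientation: [-180.0, 0.0, -108.0]
force: [0.5, 0.9, 0.2]
opening: 0.0879
t 1.78 pos [0.5453 0.1202 0.3607] ori [-1.7999e+02  2.0000e-02 -1.0804e+02] F [0.51 0.91 0.25] M [ 0.07 -0.15 -0.01] open 0.0879
shift [ 0.065 -0.06   0.303] turn [-0.      0.0001  0.0785]
```

```bash
python3 -m handwheel '[[[0.065,-0.06,0.2],[0,0,0.02]],[[0.065,-0.06,0.4],[0,0,0.0785]],[[0.065,-0.06,0.6],[0,0,0.0785]],[[0.065,-0.06,0.6],[0,0,0.0785]],[[0.065,-0.06,0.6],[0,0,0.0785]]]'; python3 -m handwheel '[[[0,0,0],[0,0,0]],[[0,0,0],[0,0,0]]]';python3 g.py 0.5528 0.1042 0.153 -136.3
python3 - <<'E'
from h import *
a=cam('scene')['color'][150:315,280:500];b=cam('top')['color'][165:285,225:385]
save('app',np.hstack([cv2.resize(a,(400,300)),cv2.resize(b,(400,300))]))
E
```

```text
clock: 2.2
tool_pos: [0.5507, 0.1052, 0.2378]
orientation: [179.9, -0.3, -136.7]
force: [0.8, 0.5, 1.5]
opening: 0.0875
clock: 2.37
tool_pos: [0.5529, 0.1067, 0.242]
orientation: [-179.9, 0.1, -136.0]
force: [0.9, -0.6, 0.4]
opening: 0.0872
t 2.37 pos [0.5529 0.1067 0.242 ] ori [-1.7994e+02  1.3000e-01 -1.3604e+02] F [ 0.93 -0.58  0.39] M [ 0.02 -0.01  0.04] open 0.0872
shift [ 0.01  -0.008  0.445] turn [-0.0002  0.0004  0.0007]
```

View pics/app.png

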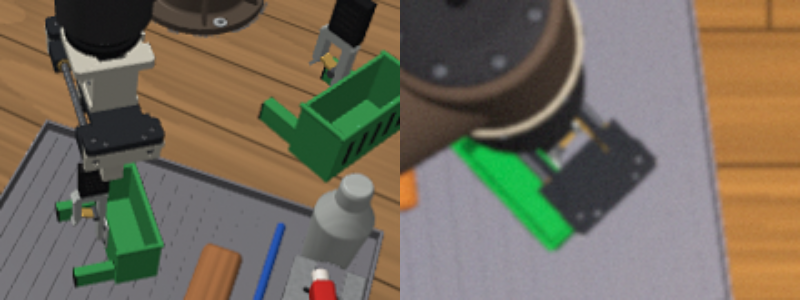

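The fingers straddle the grip (left crop ~(92,175)) with the caddy's back to the left, as planned. Descend and close.

```bash
python3 -m handwheel '[[[0.01,-0.008,0.15],[0,0,0]],[[0.01,-0.008,0.3],[0,0,0]],[[0.01,-0.008,0.4],[0,0,0]],[[0.01,-0.008,0.44],[0,0,0]],[[0.01,-0.008,0.44],[0,0,0]]]';python3 -m handwheel '[[[0,0,0],[0,0,0]],[[0,0,0],[0,0,0]]]'; python3 g.py 0.5528 0.1042 0.153 -136.3
```

```text
clock: 2.88
tool_pos: [0.5511, 0.1036, 0.1515]
orientation: [180.0, -0.1, -136.2]
force: [0.3, -0.8, 0.0]
opening: 0.0872
clock: 3.05
tool_pos: [0.5529, 0.1043, 0.1544]
orientation: [-179.9, 0.2, -136.2]
force: [-0.1, 0.3, 1.0]
opening: 0.0875
t 3.05 pos [0.5529 0.1043 0.1544] ori [-1.7993e+02  1.5000e-01 -1.3624e+02] F [-0.08  0.35  1.04] M [ 0.06 -0.01 -0.02] open 0.0875
shift [ 0.001 -0.     0.007] turn [-0.0002  0.0004  0.0002]
```

```bash
python3 -m handwheel '[[[0,0,0.005],[0,0,0]],[[0,0,0.005],[0,0,0]],[[0,0,0.005],[0,0,0]],[[0,0,0.005],[0,0,0]],[[0,0,0.005],[0,0,0]]]' 1;python3 -m handwheel '[[[0,0,0],[0,0,0]],[[0,0,0],[0,0,0]],[[0,0,0],[0,0,0]],[[0,0,0],[0,0,0]],[[0,0,0],[0,0,0]]]'; python3 -m handwheel '[[[0,0,0],[0,0,0]],[[0,0,0],[0,0,0]],[[0,0,0],[0,0,0]],[[0,0,0],[0,0,0]],[[0,0,0],[0,0,0]]]'; python3 g.py 0.5528 0.1042 0.303 -136.3
```

```text
clock: 3.47
tool_pos: [0.5518, 0.1038, 0.1518]
orientation: [-180.0, 0.0, -136.3]
force: [0.2, -0.2, -0.8]
opening: 0.0598
clock: 3.88
tool_pos: [0.5517, 0.1037, 0.1515]
orientation: [180.0, -0.0, -136.3]
force: [-0.3, 0.2, 0.4]
opening: 0.0268
clock: 4.3
tool_pos: [0.5515, 0.1037, 0.1513]
orientation: [180.0, -0.0, -136.3]
force: [-0.4, 0.9, -1.6]
opening: 0.014
t 4.3 pos [0.5515 0.1037 0.1513] ori [ 1.7998e+02 -2.0000e-02 -1.3630e+02] F [-0.41  0.89 -1.65] M [ 0.28 -0.07  0.01] open 0.014
shift [-0.006 -0.003 -0.758] turn [ 0.     -0.0001  0.    ]
```

```bash
python3 -m handwheel '[[[0,0,-0.03],[0,0,0]],[[0,0,-0.06],[0,0,0]],[[0,0,-0.1],[0,0,0]],[[0,0,-0.14],[0,0,0]],[[0,0,-0.18],[0,0,0]]]';python3 -m handwheel '[[[0,0,-0.1],[0,0,0]],[[0,0,-0.2],[0,0,0]],[[0,0,-0.3],[0,0,0]],[[0,0,-0.4],[0,0,0]],[[0,0,-0.5],[0,0,0]]]';python3 -m handwheel '[[[0,0,-0.06],[0,0,0]],[[0,0,-0.08],[0,0,0]],[[0,0,-0.08],[0,0,0]],[[0,0,-0.08],[0,0,0]],[[0,0,-0.08],[0,0,0]]]'; python3 g.py 0.5528 0.1042 0.303 -136.3
python3 - <<'E'
from h import *
a=cam('scene')['color'][120:345,250:550];b=cam('top')['color'][165:285,225:385]
save('lift',np.hstack([cv2.resize(a,(400,300)),cv2.resize(b,(400,300))]))
E
```

```text
clock: 4.72
tool_pos: [0.5518, 0.1038, 0.1887]
orientation: [-180.0, 0.0, -136.3]
force: [-0.3, -0.3, -3.4]
opening: 0.0137
clock: 5.13
tool_pos: [0.5515, 0.1036, 0.2894]
orientation: [-180.0, 0.0, -136.3]
force: [0.9, 0.1, -2.9]
opening: 0.0138
clock: 5.55
tool_pos: [0.5511, 0.1036, 0.3024]
orientation: [180.0, -0.1, -136.3]
force: [0.1, -0.1, -3.4]
opening: 0.014
t 5.55 pos [0.5511 0.1036 0.3024] ori [ 1.7995e+02 -1.0000e-01 -1.3630e+02] F [ 0.13 -0.08 -3.44] M [ 0.    0.04 -0.  ] open 0.014
shift [-0.008 -0.004 -0.003] turn [ 0.0001 -0.0003 -0.    ]
```

View pics/lift.png

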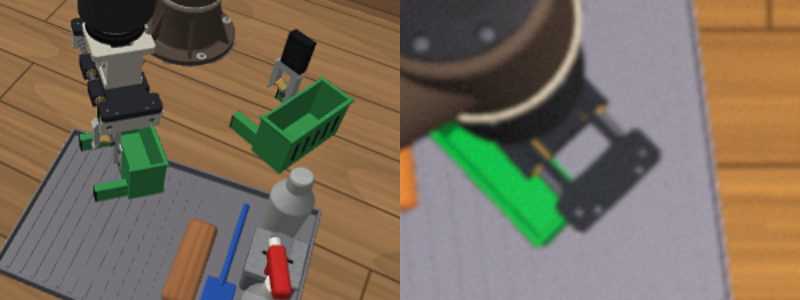

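Held: 3.4 N, upright to the eye (left crop ~(130,160)). Now move to 30 mm in front of the bracket, turned to yaw -170.

```bash
python3 g.py 0.5232 -0.2108 0.303 -170; python3 -m handwheel '[[[0,0,0],[0,0,0]]]' | tail -0
```

```text
t 5.65 pos [0.5513 0.1036 0.3025] ori [ 1.7996e+02 -1.0000e-01 -1.3630e+02] F [ 0.46 -0.39 -3.58] M [-0.01 -0.02  0.03] open 0.0136
shift [ 1.188e+00 -1.039e+00 -1.000e-03] turn [ 0.     -0.0003  0.0936]Exception ignored on flushing sys.stdout:
BrokenPipeError: [Errno 32] Broken pipe
```

```bash
python3 -m handwheel '[[[0.06,-0.05,0],[0,0,0.005]],[[0.18,-0.157,0],[0,0,0.016]],[[0.32,-0.28,0],[0,0,0.03]],[[0.46,-0.4,0],[0,0,0.045]],[[0.55,-0.48,0],[0,0,0.06]]]'; python3 -m handwheel '[[[0,0,0],[0,0,0.015]],[[0,0,0],[0,0,0.0336]],[[0,0,0],[0,0,0.0336]],[[0,0,0],[0,0,0.0336]]]'; python3 g.py 0.5232 -0.2108 0.303 -170
```

```text
clock: 6.15
tool_pos: [0.5375, -0.0445, 0.3034]
orientation: [-180.0, -0.1, -158.2]
force: [0.5, 0.4, -3.5]
opening: 0.0137
clock: 6.48
tool_pos: [0.5383, -0.0421, 0.3033]
orientation: [-180.0, -0.0, -169.8]
force: [-0.0, 0.1, -3.7]
opening: 0.0138
t 6.48 pos [ 0.5383 -0.0421  0.3033] ori [-1.8000e+02 -3.0000e-02 -1.6984e+02] F [-0.02  0.12 -3.69] M [ 0.07 -0.04 -0.01] open 0.0138
shift [ 0.223 -0.817  0.002] turn [-0.     -0.0001  0.0004]
```

```bash
python3 -m handwheel '[[[0.03,-0.13,0],[0,0,0]],[[0.08,-0.3,0],[0,0,0]],[[0.14,-0.5,0],[0,0,0]],[[0.19,-0.7,0],[0,0,0]],[[0.223,-0.817,0],[0,0,0.0004]]]'; python3 -m handwheel '[[[0,0,0],[0,0,0]],[[0,0,0],[0,0,0]],[[0,0,0],[0,0,0]]]'; python3 g.py 0.5232 -0.2108 0.303 -170
cat > tilt.py <<'E'
from m3 import *
import sys
o=get_obs();p=np.array(o['tool_pos']);yaw=o['orientation'][2]+90
c=np.cos(np.radians(yaw));sn=np.sin(np.radians(yaw)); B=np.array([[c,sn,0],[-sn,c,0],[0,0,1]])
for n in('top','scene'):
    s=cam(n);W=cloud(s);im=s['color'].astype(int)
    g=(im[...,1]>im[...,0]*1.6)&(im[...,1]>im[...,2]*1.5)
    L=(W-p)@B.T+np.array([.044,0,.146]) # caddy frame nominal
    k=g&(abs(L[...,0])<.1)&(abs(L[...,1])<.08)&(L[...,2]>-.02)&(L[...,2]<.09); P=L[k]
    print(n,k.sum(),'z98',np.percentile(P[:,2],98) if len(P) else None)
    for nm,m in (('rim',P[:,2]>.07),('feet top',(P[:,0]>.035)&(abs(P[:,2]-.03)<.006)),('side +y',(abs(P[:,1]-.065)<.005)&(P[:,0]<.028)),('front',(abs(P[:,0]+.028)<.008)&(P[:,2]<.065)&(abs(P[:,1])<.06))):
        Q=P[m]
        if len(Q)>25:
            cc=Q.mean(0)
            v=np.linalg.svd(Q-cc,full_matrices=False)[2]; print('  ',nm,len(Q),'c',(cc*1000).round(1),'rng',(np.percentile(Q,[2,98],0)*1000).round(0).tolist(),'n',v[2].round(3))
    save('t_'+n+(sys.argv[1] if len(sys.argv)>1 else ''),s['color'])
E
python3 tilt.py 1
```

```text
clock: 6.9
tool_pos: [0.5225, -0.213, 0.3035]
orientation: [-180.0, -0.0, -169.9]
force: [0.8, 0.0, -3.1]
opening: 0.0142
clock: 7.15
tool_pos: [0.523, -0.2101, 0.3033]
orientation: [180.0, -0.0, -170.0]
force: [-0.2, -0.2, -3.0]
opening: 0.014
t 7.15 pos [ 0.523  -0.2101  0.3033] ori [ 1.7998e+02 -2.0000e-02 -1.7002e+02] F [-0.25 -0.15 -2.99] M [ 0.06 -0.09  0.01] open 0.014
shift [-0.001 -0.004  0.001] turn [ 0.0001 -0.0001 -0.0001]
top 1305 z98 0.07885988739683282
   rim 288 c [ -4.  -36.4  76.2] rng [[-29.0, -67.0, 72.0], [30.0, 6.0, 80.0]] n [-0.007 -0.008 -1.   ]
   feet top 51 c [ 54.9 -53.2  31.1] rng [[42.0, -59.0, 27.0], [81.0, -47.0, 35.0]] n [-0.028  0.056 -0.998]
   front 80 c [-25.5 -24.8  38.9] rng [[-26.0, -58.0, 20.0], [-25.0, 10.0, 55.0]] n [-1.    -0.003 -0.019]
scene 2212 z98 0.0777188559018311
   rim 428 c [ 0.9  3.7 75.4] rng [[-28.0, -63.0, 71.0], [31.0, 69.0, 79.0]] n [-0.009  0.004 -1.   ]
   feet top 108 c [61.5 53.7 30.2] rng [[39.0, -37.0, 24.0], [81.0, 62.0, 34.0]] n [-0.026  0.024  0.999]
   side +y 481 c [-0.5 66.5 44. ] rng [[-25.0, 61.0, 6.0], [27.0, 69.0, 78.0]] n [ 0.024 -1.     0.002]
   front 447 c [-23.9   1.7  34.2] rng [[-26.0, -58.0, 4.0], [-22.0, 57.0, 64.0]] n [-1.     0.    -0.006]
```

Caddy upright (<0.5°) and within ~1 mm of its nominal place in the hand. Close in on the face slowly.

```bash
python3 -m handwheel '[[[0,-0.02,0],[0,0,0]],[[0,-0.055,0],[0,0,0]],[[0,-0.09,0],[0,0,0]],[[0,-0.12,0],[0,0,0]],[[0,-0.135,0],[0,0,0]]]';python3 -m handwheel '[[[0,-0.005,0],[0,0,0]],[[0,-0.01,0],[0,0,0]],[[0,-0.015,0],[0,0,0]],[[0,-0.015,0],[0,0,0]],[[0,-0.015,0],[0,0,0]]]'; python3 g.py 0.5284 -0.2403 0.27 -170
python3 tilt.py 2
python3 - <<'E'
from h import *
S=cv2.imread('pics/t_scene2.png');T=cv2.imread('pics/t_top2.png')
f=lambda im,u,v,w,h:cv2.resize(im[v:v+h,u:u+w],(400,300),interpolation=cv2.INTER_CUBIC)
cv2.imwrite('pics/crop2.png',np.hstack([f(S,150,80,160,120),f(T,400,180,100,75)]))
E
```

```text
clock: 7.67
tool_pos: [0.5278, -0.2378, 0.3034]
orientation: [-180.0, -0.0, -170.1]
force: [-0.1, 0.0, -3.5]
opening: 0.0138
clock: 8.08
tool_pos: [0.5281, -0.2398, 0.3036]
orientation: [180.0, 0.0, -170.1]
force: [0.2, 0.4, -3.9]
opening: 0.0136
t 8.08 pos [ 0.5281 -0.2398  0.3036] ori [ 180.      0.   -170.14] F [ 0.19  0.38 -3.87] M [-0.03  0.01 -0.06] open 0.0136
shift [-0.001 -0.003  0.168] turn [ 0.      0.     -0.0004]
top 1266 z98 0.07876672428632445
   rim 270 c [  7.6 -37.4  76.1] rng [[-28.0, -67.0, 71.0], [30.0, 22.0, 81.0]] n [0.002 0.003 1.   ]
   feet top 76 c [ 54.9 -53.   31. ] rng [[42.0, -60.0, 26.0], [74.0, -46.0, 35.0]] n [-0.046  0.049  0.998]
scene 2216 z98 0.07784757973850591
   rim 425 c [ 1.2  4.4 75.3] rng [[-27.0, -64.0, 70.0], [32.0, 69.0, 79.0]] n [-0.018  0.001 -1.   ]
   feet top 94 c [62.5 52.7 30.3] rng [[42.0, -51.0, 25.0], [82.0, 62.0, 34.0]] n [0.01  0.022 1.   ]
   side +y 474 c [ 0.  66.4 43.7] rng [[-25.0, 62.0, 4.0], [27.0, 69.0, 78.0]] n [-0.024  1.    -0.005]
   front 487 c [-23.4   3.9  34.3] rng [[-25.0, -56.0, 4.0], [-22.0, 58.0, 64.0]] n [-1.     0.002 -0.008]
```

View pics/crop2.png

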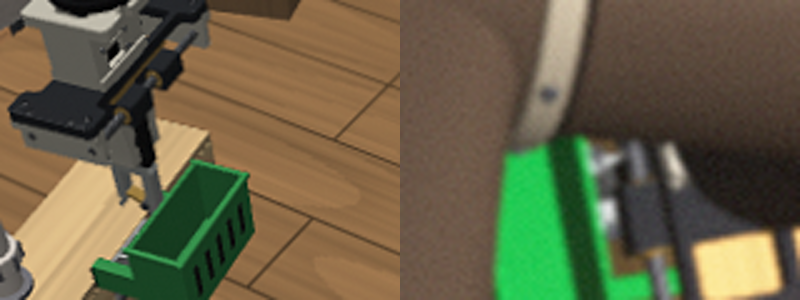

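Caddy sits in front of the boxing, hook over the bracket, no contact force. Lower to just above the first touch.

```bash
python3 -m handwheel '[[[0,-0.002,0.04],[0,0,0]],[[0,-0.002,0.1],[0,0,0]],[[0,-0.002,0.16],[0,0,0]],[[0,-0.002,0.22],[0,0,0]],[[0,-0.002,0.26],[0,0,0]]]';python3 -m handwheel '[[[0,0,0.01],[0,0,0]],[[0,0,0.02],[0,0,0]],[[0,0,0.03],[0,0,0]],[[0,0,0.03],[0,0,0]],[[0,0,0.03],[0,0,0]]]'; python3 g.py 0.5284 -0.2403 0.24 -170
python3 -m handwheel '[[[0,0,0.006],[0,0,0]],[[0,0,0.012],[0,0,0]],[[0,0,0.018],[0,0,0]],[[0,0,0.018],[0,0,0]],[[0,0,0.018],[0,0,0]]]';python3 g.py 0.5284 -0.2403 0.24 -170
```

```text
clock: 8.6
tool_pos: [0.5276, -0.24, 0.2498]
orientation: [179.9, -0.1, -170.1]
force: [0.4, 0.3, -4.1]
opening: 0.0136
clock: 9.02
tool_pos: [0.5285, -0.2403, 0.2461]
orientation: [-180.0, 0.0, -170.1]
force: [-0.3, -0.1, -3.6]
opening: 0.0137
t 9.02 pos [ 0.5285 -0.2403  0.2461] ori [-1.7998e+02  4.0000e-02 -1.7013e+02] F [-0.26 -0.09 -3.63] M [ 0.04 -0.01  0.  ] open 0.0137
shift [0.   0.   0.03] turn [-0.0001  0.0001 -0.0004]
clock: 9.43
tool_pos: [0.5282, -0.2403, 0.2419]
orientation: [180.0, -0.0, -170.1]
force: [1.3, 0.5, -2.7]
opening: 0.0139
t 9.43 pos [ 0.5282 -0.2403  0.2419] ori [ 1.8000e+02 -1.0000e-02 -1.7014e+02] F [ 1.35  0.45 -2.73] M [ 0.04 -0.05  0.01] open 0.0139
shift [-0.001 -0.     0.01 ] turn [ 0.     -0.     -0.0004]
```

```bash
for i in 1; do python3 -m handwheel '[[[0,0,0.005],[0,0,0]],[[0,0,0.01],[0,0,0]],[[0,0,0.015],[0,0,0]],[[0,0,0.015],[0,0,0]],[[0,0,0.015],[0,0,0]]]'; python3 -m handwheel '[[[0,0,0.005],[0,0,0]],[[0,0,0.01],[0,0,0]],[[0,0,0.015],[0,0,0]],[[0,0,0.015],[0,0,0]],[[0,0,0.015],[0,0,0]]]';python3 -m handwheel '[[[0,0,0.005],[0,0,0]],[[0,0,0.01],[0,0,0]],[[0,0,0.015],[0,0,0]],[[0,0,0.015],[0,0,0]],[[0,0,0.015],[0,0,0]]]'; done
```

```text
clock: 9.85
tool_pos: [0.5281, -0.2403, 0.2389]
orientation: [180.0, -0.0, -170.1]
force: [0.3, 0.5, -3.1]
opening: 0.0138
clock: 10.27
tool_pos: [0.5282, -0.2403, 0.2359]
orientation: [180.0, -0.0, -170.1]
force: [-0.5, 0.1, -3.6]
opening: 0.0142
clock: 10.68
tool_pos: [0.5283, -0.2404, 0.2337]
orientation: [-180.0, 0.0, -170.1]
force: [-1.7, 1.1, 4.2]
opening: 0.014
```

First touch at TCP z≈0.2345, load ~8 N, which matches latch touch for a pin at z≈0.159. Press on in small steps.

```bash
python3 -m handwheel '[[[0,0,0.004],[0,0,0]],[[0,0,0.008],[0,0,0]],[[0,0,0.008],[0,0,0]]]'; python3 -m handwheel '[[[0,0,0.004],[0,0,0]],[[0,0,0.008],[0,0,0]],[[0,0,0.008],[0,0,0]]]'
```

```text
clock: 10.93
tool_pos: [0.5284, -0.2405, 0.2326]
orientation: [-180.0, 0.1, -170.1]
force: [-3.8, 3.2, 8.1]
opening: 0.014
clock: 11.18
tool_pos: [0.5285, -0.2403, 0.2316]
orientation: [-179.9, 0.1, -170.1]
force: [-4.1, 4.6, 11.6]
opening: 0.0139
```

```bash
python3 -m handwheel '[[[0.005,0.003,0],[0,0,0]],[[0.005,0.003,0],[0,0,0]],[[0.005,0.003,0],[0,0,0]]]'; python3 g.py 0.5284 -0.2403 0.23 -170; python3 -m handwheel '[[[0,0,0.002],[0,0,0]],[[0,0,0.004],[0,0,0]],[[0,0,0.004],[0,0,0]]]'; python3 g.py 0.5284 -0.2403 0.23 -170
```

```text
clock: 11.43
tool_pos: [0.5282, -0.2401, 0.2317]
orientation: [-179.9, 0.2, -170.1]
force: [-1.5, 3.7, 10.1]
opening: 0.0138
t 11.43 pos [ 0.5282 -0.2401  0.2317] ori [-179.9     0.19 -170.1 ] F [-1.45  3.65 10.11] M [1.13 0.64 0.02] open 0.0138
shift [-0.001 -0.001  0.009] turn [-0.0003  0.0005 -0.0003]
clock: 11.68
tool_pos: [0.5283, -0.24, 0.2311]
orientation: [-179.9, 0.2, -170.1]
force: [-2.6, 3.8, 11.4]
opening: 0.014
t 11.68 pos [ 0.5283 -0.24    0.2311] ori [-179.91    0.19 -170.1 ] F [-2.63  3.8  11.38] M [ 1.5   0.82 -0.02] open 0.014
shift [-0.    -0.002  0.006] turn [-0.0003  0.0005 -0.0003]
```

```bash
python3 tilt.py 3; python3 -m handwheel '[[[0,0,0.002],[0,0,0]],[[0,0,0.004],[0,0,0]],[[0,0,0.004],[0,0,0]]]'; python3 -m handwheel '[[[0,0,0.002],[0,0,0]],[[0,0,0.004],[0,0,0]],[[0,0,0.004],[0,0,0]]]';  python3 g.py 0.5284 -0.2403 0.23 -170
```

```text
top 1106 z98 0.07877688574041608
   rim 222 c [  0.8 -34.4  76. ] rng [[-29.0, -66.0, 71.0], [30.0, 11.0, 80.0]] n [0.019 0.014 1.   ]
   feet top 51 c [ 51.9 -53.3  30.8] rng [[40.0, -59.0, 27.0], [69.0, -47.0, 35.0]] n [ 0.058 -0.19   0.98 ]
   front 35 c [-25.2 -45.8  41.6] rng [[-26.0, -59.0, 19.0], [-25.0, -26.0, 55.0]] n [1.    0.004 0.016]
scene 1974 z98 0.0779606747965784
   rim 385 c [ 1.2  6.  75.4] rng [[-27.0, -63.0, 71.0], [33.0, 70.0, 79.0]] n [ 0.016 -0.001  1.   ]
   feet top 99 c [62.8 51.6 30.3] rng [[41.0, -54.0, 25.0], [83.0, 62.0, 34.0]] n [ 0.04  -0.003 -0.999]
   side +y 398 c [-0.6 66.8 44. ] rng [[-25.0, 61.0, 7.0], [27.0, 69.0, 78.0]] n [-0.028  1.     0.002]
   front 401 c [-23.4   1.9  34. ] rng [[-25.0, -57.0, 4.0], [-22.0, 58.0, 64.0]] n [-1.    -0.002 -0.012]
clock: 12.03
tool_pos: [0.5283, -0.2398, 0.2302]
orientation: [-179.9, 0.2, -170.1]
force: [-1.5, 4.6, 11.3]
opening: 0.0137
clock: 12.28
tool_pos: [0.5283, -0.2395, 0.2292]
orientation: [-180.0, 0.2, -170.1]
force: [-1.5, 4.9, 10.5]
opening: 0.0139
t 12.28 pos [ 0.5283 -0.2395  0.2292] ori [-179.95    0.21 -170.1 ] F [-1.54  4.9  10.49] M [ 2.28  0.47 -0.  ] open 0.0139
shift [ 0.    -0.004 -0.004] turn [-0.0001  0.0006 -0.0003]
```

No slip. The load plateaus at ~14 N, so the latch is opening. Continue, holding the stand-off.

```bash
python3 -m handwheel '[[[0,-0.001,0.004],[0,0,0]],[[0,-0.002,0.008],[0,0,0]],[[0,-0.003,0.012],[0,0,0]]]'; python3 -m handwheel '[[[0,0,0.004],[0,0,0]],[[0,0,0.008],[0,0,0]],[[0,0,0.012],[0,0,0]]]';  python3 g.py 0.5284 -0.2403 0.23 -170
```

```text
clock: 12.53
tool_pos: [0.5283, -0.2395, 0.2264]
orientation: [180.0, 0.2, -170.1]
force: [-0.7, 7.3, 7.6]
opening: 0.0138
clock: 12.78
tool_pos: [0.5281, -0.2393, 0.2233]
orientation: [179.9, 0.2, -170.1]
force: [0.1, 8.4, 4.7]
opening: 0.0139
t 12.78 pos [ 0.5281 -0.2393  0.2233] ori [ 1.7994e+02  1.5000e-01 -1.7011e+02] F [0.09 8.44 4.68] M [3.15 0.2  0.05] open 0.0139
shift [-0.001 -0.005 -0.034] turn [ 0.0002  0.0004 -0.0003]
```

```bash
python3 -m handwheel '[[[0,0,0.004],[0,0,0]],[[0,0,0.008],[0,0,0]],[[0,0,0.012],[0,0,0]]]'; python3 -m handwheel '[[[0,0,0.004],[0,0,0]],[[0,0,0.008],[0,0,0]],[[0,0,0.012],[0,0,0]]]'; python3 -m handwheel '[[[0,0,0.004],[0,0,0]],[[0,0,0.008],[0,0,0]],[[0,0,0.012],[0,0,0]]]';  python3 g.py 0.5284 -0.2403 0.203 -170
```

```text
clock: 13.03
tool_pos: [0.5278, -0.2393, 0.2204]
orientation: [179.9, 0.1, -170.1]
force: [-0.8, 6.1, 3.5]
opening: 0.0137
clock: 13.28
tool_pos: [0.5275, -0.2394, 0.2177]
orientation: [179.9, 0.1, -170.1]
force: [-1.3, 6.5, 1.5]
opening: 0.0139
clock: 13.53
tool_pos: [0.5273, -0.2395, 0.2151]
orientation: [179.9, 0.0, -170.1]
force: [-0.4, 3.5, 1.1]
opening: 0.0136
t 13.53 pos [ 0.5273 -0.2395  0.2151] ori [ 1.7992e+02  3.0000e-02 -1.7013e+02] F [-0.35  3.47  1.13] M [2.15 0.27 0.  ] open 0.0136
shift [-0.004 -0.005  0.06 ] turn [ 0.0002  0.0001 -0.0004]
```

```bash
python3 -m handwheel '[[[0,0,0.004],[0,0,0]],[[0,0,0.008],[0,0,0]],[[0,0,0.012],[0,0,0]]]'; python3 -m handwheel '[[[0,0,0.004],[0,0,0]],[[0,0,0.008],[0,0,0]],[[0,0,0.012],[0,0,0]]]'; python3 -m handwheel '[[[0,0,0.004],[0,0,0]],[[0,0,0.008],[0,0,0]],[[0,0,0.012],[0,0,0]]]';  python3 -m handwheel '[[[0,0,0.004],[0,0,0]],[[0,0,0.008],[0,0,0]],[[0,0,0.008],[0,0,0]]]'; python3 g.py 0.5284 -0.2403 0.1985 -170
```

```text
clock: 13.78
tool_pos: [0.5272, -0.2399, 0.2127]
orientation: [180.0, 0.0, -170.1]
force: [-0.3, 4.9, -0.3]
opening: 0.0139
clock: 14.03
tool_pos: [0.5272, -0.2404, 0.2104]
orientation: [180.0, -0.0, -170.1]
force: [-1.2, 4.1, -1.5]
opening: 0.0137
clock: 14.28
tool_pos: [0.5269, -0.2404, 0.2077]
orientation: [180.0, -0.0, -170.1]
force: [-0.7, 4.4, -2.7]
opening: 0.0138
clock: 14.53
tool_pos: [0.5269, -0.2403, 0.2059]
orientation: [180.0, -0.0, -170.1]
force: [-0.4, 3.8, -4.5]
opening: 0.0141
t 14.53 pos [ 0.5269 -0.2403  0.2059] ori [ 1.7996e+02 -5.0000e-02 -1.7015e+02] F [-0.44  3.78 -4.49] M [ 1.94  0.19 -0.02] open 0.0141
shift [-0.008 -0.001  0.037] turn [ 0.0001 -0.0001 -0.0004]
```

```bash
python3 -m handwheel '[[[0,0,0.005],[0,0,0]],[[0,0,0.01],[0,0,0]],[[0,0,0.01],[0,0,0]]]'; python3 -m handwheel '[[[0,0,0.005],[0,0,0]],[[0,0,0.01],[0,0,0]],[[0,0,0.01],[0,0,0]]]';   python3 -m handwheel '[[[0,0,0.004],[0,0,0]],[[0,0,0.005],[0,0,0]],[[0,0,0.005],[0,0,0]]]'; python3 g.py 0.5284 -0.2403 0.1985 -170
```

```text
clock: 14.78
tool_pos: [0.5272, -0.2409, 0.2043]
orientation: [-180.0, -0.0, -170.1]
force: [0.2, -0.3, -3.3]
opening: 0.0139
clock: 15.03
tool_pos: [0.5274, -0.2409, 0.2027]
orientation: [-180.0, 0.0, -170.1]
force: [-0.3, 0.2, -3.2]
opening: 0.0136
clock: 15.28
tool_pos: [0.5272, -0.2406, 0.2016]
orientation: [-180.0, 0.0, -170.1]
force: [0.2, 0.6, -3.8]
opening: 0.0139
t 15.28 pos [ 0.5272 -0.2406  0.2016] ori [-179.99    0.   -170.14] F [ 0.19  0.58 -3.85] M [ 0.02 -0.05 -0.  ] open 0.0139
shift [-0.006  0.001  0.015] turn [-0.      0.     -0.0004]
```

The lateral force vanished at TCP z≈0.204, so the latch has sprung shut. Feel for home.

```bash
python3 -m handwheel '[[[0,0,0.004],[0,0,0]],[[0,0,0.008],[0,0,0]],[[0,0,0.008],[0,0,0]]]'; python3 -m handwheel '[[[0,0,0.003],[0,0,0]],[[0,0,0.005],[0,0,0]],[[0,0,0.005],[0,0,0]]]'; python3 g.py 0.5284 -0.2403 0.2185 -170
```

```text
clock: 15.53
tool_pos: [0.5271, -0.2405, 0.1998]
orientation: [180.0, -0.0, -170.1]
force: [0.2, 0.5, -2.2]
opening: 0.014
clock: 15.78
tool_pos: [0.5272, -0.2404, 0.1989]
orientation: [180.0, -0.0, -170.1]
force: [0.7, -0.4, -4.1]
opening: 0.0139
t 15.78 pos [ 0.5272 -0.2404  0.1989] ori [ 1.8000e+02 -1.0000e-02 -1.7014e+02] F [ 0.71 -0.45 -4.07] M [ 0.06 -0.08  0.  ] open 0.0139
shift [-0.006 -0.    -0.098] turn [ 0.     -0.     -0.0004]
```

```bash
python3 -m handwheel '[[[0,0,-0.015],[0,0,0]],[[0,0,-0.03],[0,0,0]],[[0,0,-0.045],[0,0,0]],[[0,0,-0.06],[0,0,0]],[[0,0,-0.06],[0,0,0]]]'; python3 -m handwheel '[[[0,0,-0.005],[0,0,0]],[[0,0,-0.01],[0,0,0]],[[0,0,-0.01],[0,0,0]]]'; python3 -m handwheel '[[[0,0,-0.003],[0,0,0]],[[0,0,-0.005],[0,0,0]],[[0,0,-0.005],[0,0,0]]]'; python3 g.py 0.5284 -0.2403 0.2185 -170
```

```text
clock: 16.2
tool_pos: [0.5277, -0.2406, 0.212]
orientation: [-180.0, 0.1, -170.1]
force: [-0.1, -0.6, -2.8]
opening: 0.0141
clock: 16.45
tool_pos: [0.5272, -0.2405, 0.2131]
orientation: [-180.0, 0.0, -170.1]
force: [-0.3, -0.3, -4.0]
opening: 0.0137
clock: 16.7
tool_pos: [0.5272, -0.2404, 0.214]
orientation: [180.0, -0.0, -170.1]
force: [-0.8, -0.5, -3.5]
opening: 0.0134
t 16.7 pos [ 0.5272 -0.2404  0.214 ] ori [ 180.     -0.   -170.13] F [-0.77 -0.46 -3.55] M [ 0.06 -0.04  0.03] open 0.0134
shift [-0.006 -0.    -0.023] turn [ 0.     -0.     -0.0004]
```

```bash
python3 -m handwheel '[[[0,0,-0.005],[0,0,0]],[[0,0,-0.005],[0,0,0]],[[0,0,-0.005],[0,0,0]]]'; python3 -m handwheel '[[[0,0,-0.005],[0,0,0]],[[0,0,-0.005],[0,0,0]],[[0,0,-0.005],[0,0,0]]]'; python3 -m handwheel '[[[0,0,-0.005],[0,0,0]],[[0,0,-0.005],[0,0,0]],[[0,0,-0.005],[0,0,0]]]'
```

```text
clock: 16.95
tool_pos: [0.5273, -0.2405, 0.215]
orientation: [-180.0, 0.0, -170.1]
force: [0.8, -0.6, -3.7]
opening: 0.0137
clock: 17.2
tool_pos: [0.5273, -0.2405, 0.2161]
orientation: [-180.0, 0.0, -170.1]
force: [0.0, -0.7, -4.0]
opening: 0.0138
clock: 17.45
tool_pos: [0.5271, -0.2404, 0.2165]
orientation: [180.0, -0.0, -170.1]
force: [1.4, -0.6, -7.6]
opening: 0.0137
```

```bash
python3 -m handwheel '[[[0,0,-0.002],[0,0,0]],[[0,0,-0.002],[0,0,0]],[[0,0,-0.002],[0,0,0]],[[0,0,-0.002],[0,0,0]]]';python3 -m handwheel '[[[0,0,0],[0,0,0]],[[0,0,0],[0,0,0]],[[0,0,0],[0,0,0]]]'
```

```text
clock: 17.78
tool_pos: [0.527, -0.2403, 0.2167]
orientation: [180.0, -0.0, -170.1]
force: [2.7, -1.9, -14.3]
opening: 0.0138
clock: 18.03
tool_pos: [0.527, -0.2403, 0.2168]
orientation: [180.0, -0.0, -170.1]
force: [1.7, -2.4, -16.4]
opening: 0.0141
```

The tug held: about 12.5 N and still creeping up, more than intended but under the limit. Back off and go down to home.

```bash
python3 -m handwheel '[[[0,0,0.012],[0,0,0]],[[0,0,0.03],[0,0,0]],[[0,0,0.05],[0,0,0]],[[0,0,0.07],[0,0,0]],[[0,0,0.082],[0,0,0]]]'; python3 -m handwheel '[[[0,0,0.003],[0,0,0]],[[0,0,0.003],[0,0,0]],[[0,0,0.003],[0,0,0]]]';python3 -m handwheel '[[[0,0,0.003],[0,0,0]],[[0,0,0.003],[0,0,0]],[[0,0,0.003],[0,0,0]]]'; python3 g.py 0.5284 -0.2403 0.1985 -170
```

```text
clock: 18.45
tool_pos: [0.5271, -0.2405, 0.2008]
orientation: [-180.0, 0.0, -170.1]
force: [-0.2, 0.1, -4.1]
opening: 0.0138
clock: 18.7
tool_pos: [0.5273, -0.2405, 0.2005]
orientation: [-180.0, 0.0, -170.1]
force: [0.3, -0.3, -2.7]
opening: 0.0135
clock: 18.95
tool_pos: [0.5273, -0.2405, 0.1999]
orientation: [-180.0, 0.0, -170.1]
force: [-0.6, -0.5, -3.8]
opening: 0.0138
t 18.95 pos [ 0.5273 -0.2405  0.1999] ori [-1.8000e+02  1.0000e-02 -1.7014e+02] F [-0.59 -0.48 -3.75] M [0.03 0.01 0.03] open 0.0138
shift [-0.006 -0.     0.007] turn [-0.      0.     -0.0004]
```

```bash
python3 -m handwheel '[[[0,0,0.004],[0,0,0]],[[0,0,0.006],[0,0,0]],[[0,0,0.006],[0,0,0]]]'; python3 -m handwheel '[[[0,0,0.003],[0,0,0]],[[0,0,0.003],[0,0,0]],[[0,0,0.003],[0,0,0]]]';python3 -m handwheel '[[[0,0,0.003],[0,0,0]],[[0,0,0.003],[0,0,0]],[[0,0,0.003],[0,0,0]]]'; python3 g.py 0.5284 -0.2403 0.1985 -170
```

```text
clock: 19.2
tool_pos: [0.5271, -0.2405, 0.1984]
orientation: [180.0, -0.0, -170.1]
force: [0.5, 0.1, -4.0]
opening: 0.0138
clock: 19.45
tool_pos: [0.5272, -0.2405, 0.1979]
orientation: [180.0, -0.0, -170.1]
force: [-0.4, -0.0, -2.8]
opening: 0.0135
clock: 19.7
tool_pos: [0.5273, -0.2405, 0.1976]
orientation: [-180.0, 0.0, -170.1]
force: [-0.0, 0.1, -2.7]
opening: 0.0143
t 19.7 pos [ 0.5273 -0.2405  0.1976] ori [-1.7999e+02  1.0000e-02 -1.7014e+02] F [-0.03  0.13 -2.66] M [ 0.11  0.06 -0.01] open 0.0143
shift [-0.006  0.    -0.005] turn [-0.      0.     -0.0004]
```

```bash
python3 -m handwheel '[[[0,0,0.002],[0,0,0]],[[0,0,0.002],[0,0,0]],[[0,0,0.002],[0,0,0]]]'; python3 -m handwheel '[[[0,0,0.002],[0,0,0]],[[0,0,0.002],[0,0,0]],[[0,0,0.002],[0,0,0]]]'
```

```text
clock: 19.95
tool_pos: [0.5273, -0.2406, 0.1974]
orientation: [-180.0, 0.0, -170.1]
force: [-1.1, 1.2, 2.7]
opening: 0.0136
clock: 20.2
tool_pos: [0.5273, -0.2405, 0.1974]
orientation: [-180.0, 0.0, -170.1]
force: [-2.3, 1.9, 5.4]
opening: 0.0139
```

Home at z≈0.1974 (~9 N). Ease off half a millimetre, then release gently.

```bash
python3 -m handwheel '[[[0,0,-0.003],[0,0,0]],[[0,0,-0.003],[0,0,0]],[[0,0,-0.003],[0,0,0]]]'; python3 -m handwheel '[[[0,0,0],[0,0,0]],[[0,0,0],[0,0,0]],[[0,0,0],[0,0,0]],[[0,0,0],[0,0,0]],[[0,0,0],[0,0,0]]]' 0; python3 -m handwheel '[[[0,0,0],[0,0,0]],[[0,0,0],[0,0,0]],[[0,0,0],[0,0,0]]]'; python3 g.py 0.5284 -0.2403 0.1985 -170
```

```text
clock: 20.45
tool_pos: [0.5273, -0.2405, 0.1974]
orientation: [-180.0, 0.0, -170.1]
force: [-1.9, 1.8, 4.6]
opening: 0.0139
clock: 20.87
tool_pos: [0.5273, -0.2405, 0.197]
orientation: [180.0, -0.0, -170.1]
force: [-0.2, 1.0, -1.1]
opening: 0.0404
clock: 21.12
tool_pos: [0.5272, -0.2404, 0.1971]
orientation: [180.0, -0.0, -170.1]
force: [0.5, 0.2, -0.2]
opening: 0.0439
t 21.12 pos [ 0.5272 -0.2404  0.1971] ori [ 180.     -0.   -170.13] F [ 0.46  0.22 -0.2 ] M [ 0.06 -0.02 -0.03] open 0.0439
shift [-0.006 -0.    -0.007] turn [ 0.     -0.     -0.0004]
```

Released, force zero. Rise clear and look.

```bash
python3 -m handwheel '[[[0,0,-0.05],[0,0,0]],[[0,0,-0.15],[0,0,0]],[[0,0,-0.3],[0,0,0]],[[0,0,-0.45],[0,0,0]],[[0,0,-0.6],[0,0,0]]]'; python3 -m handwheel '[[[0,0.2,-0.2],[0,0,0]],[[0,0.4,-0.2],[0,0,0]],[[0,0.6,-0.2],[0,0,0]],[[0,0.8,-0.2],[0,0,0]],[[0,1,-0.2],[0,0,0]]]'; python3 -m handwheel '[[[0,0,0],[0,0,0]],[[0,0,0],[0,0,0]],[[0,0,0],[0,0,0]]]'
cat > fin.py <<'E'
from h import *
a=np.radians(-80.05);ex=np.array([np.cos(a),np.sin(a),0]);ey=np.array([-np.sin(a),np.cos(a),0]);B=np.stack([ex,ey,[0,0,1]])
p0=np.array([.5297,-.2477,.155])
out=[]
for n in('top','scene'):
    s=cam(n);W=cloud(s);im=s['color'].astype(int);L=(W-p0)@B.T+np.array([.05,0,.105])
    g=(im[...,1]>im[...,0]*1.6)&(im[...,1]>im[...,2]*1.5)&(abs(L[...,0])<.1)&(abs(L[...,1])<.09)&(abs(L[...,2]-.04)<.07);P=L[g]
    r=P[P[:,2]>np.percentile(P[:,2],98)-.009];c=r.mean(0);v=np.linalg.svd(r-c,full_matrices=False)[2][2]
    print(n,len(P),'rim n',v.round(3),'rim rng mm',(np.percentile(r,[2,50,98],0)*1000).round(1).tolist())
    f=P[(P[:,0]>.04)&(P[:,2]<.045)];print('  feet',len(f),(np.percentile(f,[2,98],0)*1000).round(1).tolist())
    k=(im.max(2)<60)&(abs(L[...,0]-.044)<.04)&(abs(L[...,1])<.03)&(L[...,2]>.12)&(L[...,2]<.19);print('  grip',k.sum(),(np.percentile(L[k],[2,50,98],0)*1000).round(1).tolist() if k.sum() else '')
    out.append(s['color'])
f=lambda im,u,v,w,h:cv2.resize(im[v:v+h,u:u+w],(400,300),interpolation=cv2.INTER_CUBIC)
save('fin',np.vstack([np.hstack([f(out[1],150,130,120,90),f(out[0],400,180,100,75)]),np.hstack([cv2.resize(out[1],(400,300)),cv2.resize(out[0],(400,300))])]))
E
python3 fin.py
```

```text
clock: 21.53
tool_pos: [0.527, -0.2405, 0.3194]
orientation: [-180.0, 0.0, -170.1]
force: [0.8, 0.5, 0.0]
opening: 0.0438
clock: 21.95
tool_pos: [0.4931, -0.0467, 0.3586]
orientation: [180.0, 0.1, -170.2]
force: [1.5, 0.5, 0.5]
opening: 0.0437
clock: 22.2
tool_pos: [0.4938, -0.0479, 0.358]
orientation: [-180.0, 0.1, -170.1]
force: [-0.4, -1.0, 0.5]
opening: 0.044
top 734 rim n [ 0.016 -0.04  -0.999] rim rng mm [[-29.7, -67.9, 73.0], [-9.7, -55.9, 77.6], [27.8, -10.1, 82.0]]
  feet 107 [[42.3, -61.0, 26.8], [80.1, 44.8, 36.6]]
  grip 78 [[24.3, -8.9, 141.4], [30.5, -4.4, 176.1], [54.6, 1.2, 181.9]]
scene 1865 rim n [-0.017  0.002 -1.   ] rim rng mm [[-28.6, -65.0, 70.3], [0.4, 8.0, 76.7], [31.1, 68.1, 80.3]]
  feet 150 [[40.8, -54.0, 8.6], [82.4, 61.6, 35.4]]
  grip 298 [[27.3, -5.7, 126.6], [40.2, 6.6, 158.3], [60.9, 9.7, 179.7]]
```

View pics/fin.png

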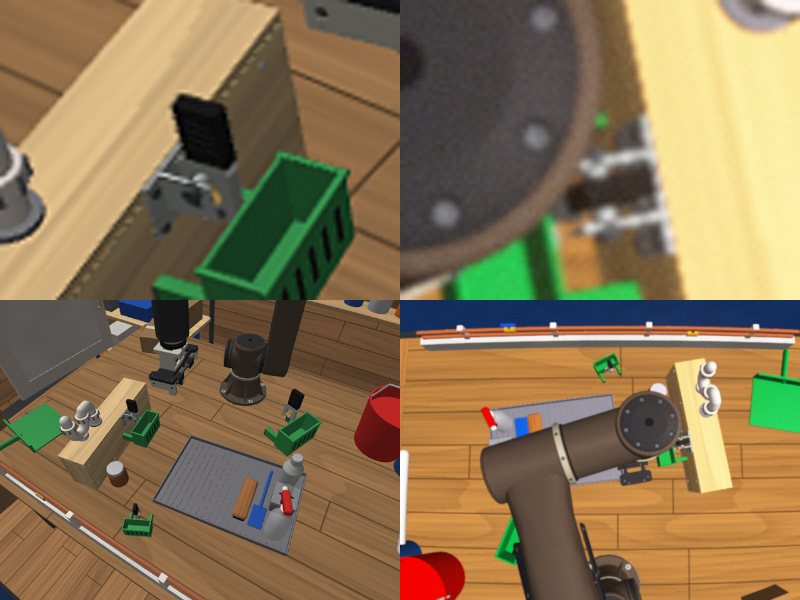

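The caddy hangs on the pin between the cheeks (crop (205,160)), tilt about 0.02 rad, feet at the boxing, and nothing else has moved. Handing in.

```bash
python3 -c "
from plant import *
print(close_job())"
```

```text
the job is handed in; nothing more can be done
None
```

The caddy is hanging on the bracket pin with its latch shut, and the job is handed in (about 22 s of the 72 s used). No verdict was reported.

- **Hanging it:** I took the middle-sized caddy from the tray by its grip and brought it to the bracket with its back to the boxing. The hook first touched at about 36–37 mm above home. The latch load peaked at about 15 N, then the sideways force vanished about 7 mm above home, when the latch sprang shut.
- **Tug:** the latch caught the pin 19 mm above home and held. The force crept up while I held still, so the tug reached about 12–13 N instead of the intended 5 N. That is above the half kilo you asked for but below the 25 N limit.
- **Grip force:** the interface fixes it at about 30 N, half of the advised 60 N. I saw no slip or tilt.
- **Last checks:**
  - Tilt is about 0.02 rad in the scene view. The top view was mostly blocked by the arm and gave about 0.04 rad.
  - The hook seat is about 2–4 mm above the bracket's origin, and the feet are at the boxing face within the cameras' 2 mm.
  - The two cameras disagree by 2–4 mm along the boxing, so that position is the least certain.
  - The other things look unmoved. The gripper is clear and reads zero force.
- **Not seen directly:** the latch being shut is known from the feel and the tug, not from a picture.

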